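Grade a bearing hub by hand weight and book it into its lane

TASK

Lift the closed bearing hub clear of the bench and hold it still for a moment to feel its mass: under 400 g it is hollow and belongs in the green lane, 400 to 600 g it is filled and belongs in the yellow lane, over 600 g it is solid and belongs in the red lane (within 40 g of a limit either neighbouring lane will do). Set it down gently in the mouth of that lane, slide it along until it presses on the sprung buffer with about 10 N for half a second, never as hard as 25 N and without jamming it in the rails, then ease off and leave it standing at its seat just touching the buffer, without tipping it or disturbing the other things on the bench.

Things in the scene. Friction and masses are not known exactly. Their poses are not given: they have to be found in the camera images.
- hub: closed steel bearing hub, upright: foot flange 60 mm across, 10 mm high; above it a round body 46 mm across to grip; silvery lid with six screws; 54 mm high over all. Origin: centre of its underside, z up. Hollow, filled or solid does not show: mass anywhere from 150 to 850 g, new each time
- lane_green: fixed green lane (light hubs; 1 brass stud on its green housing), base 190x112x8. Origin: centre of its underside; x runs from the open mouth to the buffer, z up. Steel rails, tops 24 mm up, inner width 64 mm beyond x=-20, widening to 90 mm at the mouth, x=-91. Housing at x=55..91, 50 wide, top 58 mm up. The lanes stand in any order
- bed_green: flat sprung green bed of that lane, 135 x 62 x 3 mm, from x = -90 to 45 mm in the lane's frame; a seated hub stands on it. Origin on its top at the lane's origin, 16 mm above the bench when empty. It sinks level under load, about 2.5 N per mm, 5 mm at most (under a hub's own weight 0 to 3 mm), so it may be pressed lightly while sliding; its friction adds to the push felt at the wrist
- buffer_green: black sprung buffer pad of the green lane, 24 wide, 14 high. Origin: centre of the face that meets the hub's body, 35 mm along the lane's x when unloaded, 44 mm above the bench. Gives way along the lane's x at about 5 N per mm, 6 mm at most, and pushes a hub back if it is let go under load
- seat_green (a point): where the centre of the hub's underside is when the hub just touches the unloaded green buffer: 12 mm along the lane's x axis, on the bed
- mouth_green (a point): point on the green bed, in the wide part of the lane, to set the hub down: 58 mm before the lane's origin; the hub then slides 70 mm along the lane to its seat
- lane_yellow: fixed yellow lane (medium hubs; 2 brass studs on its yellow housing), base 190x112x8. Origin: centre of its underside; x runs from the open mouth to the buffer, z up. Steel rails, tops 24 mm up, inner width 64 mm beyond x=-20, widening to 90 mm at the mouth, x=-91. Housing at x=55..91, 50 wide, top 58 mm up. The lanes stand in any order
- bed_yellow: flat sprung yellow bed of that lane, 135 x 62 x 3 mm, from x = -90 to 45 mm in the lane's frame; a seated hub stands on it. Origin on its top at the lane's origin, 16 mm above the bench when empty. It sinks level under load, about 2.5 N per mm, 5 mm at most (under a hub's own weight 0 to 3 mm), so it may be pressed lightly while sliding; its friction adds to the push felt at the wrist
- buffer_yellow: black sprung buffer pad of the yellow lane, 24 wide, 14 high. Origin: centre of the face that meets the hub's body, 35 mm along the lane's x when unloaded, 44 mm above the bench. Gives way along the lane's x at about 5 N per mm, 6 mm at most, and pushes a hub back if it is let go under load
- seat_yellow (a point): where the centre of the hub's underside is when the hub just touches the unloaded yellow buffer: 12 mm along the lane's x axis, on the bed
- mouth_yellow (a point): point on the yellow bed, in the wide part of the lane, to set the hub down: 58 mm before the lane's origin; the hub then slides 70 mm along the lane to its seat
- lane_red: fixed red lane (heavy hubs; 3 brass studs on its red housing), base 190x112x8. Origin: centre of its underside; x runs from the open mouth to the buffer, z up. Steel rails, tops 24 mm up, inner width 64 mm beyond x=-20, widening to 90 mm at the mouth, x=-91. Housing at x=55..91, 50 wide, top 58 mm up. The lanes stand in any order
- bed_red: flat sprung red bed of that lane, 135 x 62 x 3 mm, from x = -90 to 45 mm in the lane's frame; a seated hub stands on it. Origin on its top at the lane's origin, 16 mm above the bench when empty. It sinks level under load, about 2.5 N per mm, 5 mm at most (under a hub's own weight 0 to 3 mm), so it may be pressed lightly while sliding; its friction adds to the push felt at the wrist
- buffer_red: black sprung buffer pad of the red lane, 24 wide, 14 high. Origin: centre of the face that meets the hub's body, 35 mm along the lane's x when unloaded, 44 mm above the bench. Gives way along the lane's x at about 5 N per mm, 6 mm at most, and pushes a hub back if it is let go under load
- seat_red (a point): where the centre of the hub's underside is when the hub just touches the unloaded red buffer: 12 mm along the lane's x axis, on the bed
- mouth_red (a point): point on the red bed, in the wide part of the lane, to set the hub down: 58 mm before the lane's origin; the hub then slides 70 mm along the lane to its seat
- spare_ring: bystander: grey bearing ring, 66 mm across, 18 mm high; origin at the centre of its underside
- dark_ring_1: bystander: dark bearing ring, 66 mm across, 20 mm high; origin at the centre of its underside
- dark_ring_2: bystander: dark bearing ring, 68 mm across, 18 mm high; origin at the centre of its underside
- plug_gauge: bystander: plug gauge with dark handle, 22 x 104 x 22 mm, lying along its y axis; origin at the centre of its underside
- dial_indicator: bystander: dial indicator lying flat, 94 x 56 x 20 mm; origin at the centre of its underside
There are look-alikes about, which are no part of the job. What is shaped like the lane_yellow but blue or purple is not meant. Leave any purple look-alike of the lane_green alone.

How it is judged:
On the way, in this order (a step that is already met when the one before it is completed fails the run):
1. the hub is held still in the air, its underside at least 50 mm above the bench, for 0.3 s (height (world z) of hub above 0.05 m and linear speed of hub below 0.03 m/s and contact force between hub and the fingers above 1 N), for 0.3 s.
2. the hub is set down on the bed in the mouth of a lane, its centre within 30 mm of the mouth point (((horizontal distance between hub and mouth_green below 0.03 m and contact force between hub and bed_green above 0.5 N) or (horizontal distance between hub and mouth_yellow below 0.03 m and contact force between hub and bed_yellow above 0.5 N) or (horizontal distance between hub and mouth_red below 0.03 m and contact force between hub and bed_red above 0.5 N))), for 0.1 s.
3. in one of the lanes the hub presses on the buffer with 5 to 18 N for 0.3 s (((contact force between hub and buffer_green between 5 and 18 N and horizontal distance between hub and seat_green below 0.008 m) or (contact force between hub and buffer_yellow between 5 and 18 N and horizontal distance between hub and seat_yellow below 0.008 m) or (contact force between hub and buffer_red between 5 and 18 N and horizontal distance between hub and seat_red below 0.008 m))), for 0.3 s.
At the end, for the whole second after the job is handed in: the hub stands upright (within 0.08 rad) and at rest on the bed of the lane of its mass class (green under 400 g, yellow 400 to 600 g, red over 600 g, judged by its weight on the bed, either lane within 40 g of a limit), its centre within 5 mm of that lane's seat (((horizontal distance between hub and seat_green below 0.005 m and contact force between hub and bed_green between 1 and 4.32 N) or (horizontal distance between hub and seat_yellow below 0.005 m and contact force between hub and bed_yellow between 3.53 and 6.28 N) or (horizontal distance between hub and seat_red below 0.005 m and contact force between hub and bed_red above 5.49 N)) and angle between hub's own z axis and vertical below 0.08 rad and linear speed of hub below 0.01 m/s); the robot touches nothing.
It fails at once if the hub presses on a buffer with more than 25 N (contact force between hub and buffer_green above 25 N or contact force between hub and buffer_yellow above 25 N or contact force between hub and buffer_red above 25 N).
It fails at once if the hub is dropped, jammed or pressed on a lane (bed, rails and all) with more than 40 N (contact force between hub and lane_green above 40 N or contact force between hub and lane_yellow above 40 N or contact force between hub and lane_red above 40 N).
It fails at once if the hub is tipped by more than 0.5 rad (angle between hub's own z axis and vertical above 0.5 rad).
It fails at once if a bystander (a ring, the plug gauge or the dial indicator) is moved by more than 20 mm (distance of any of spare_ring, dark_ring_1, dark_ring_2, plug_gauge, dial_indicator from where it was at the start of the episode above 0.02 m).
It also fails if it takes over 64 s, if anything falls off the work surface, if the arm or the gripper's body presses on something with over 40 N, if the wrist force passes 120 N, or if a joint passes its speed limit or range.

ROBOT

A 6-joint arm with a two-finger parallel gripper is mounted at the origin on the work surface; the furniture and walls round the work are solid. World frame = base frame: x ahead of the robot, y to its left, z up, the work surface at z = 0. Lengths are in m, angles in rad, forces in N, time in s.
With the tool pointing down it reaches from about 0.375 to 0.975 m from the base axis. Payload 3.8 kg.
Tool frame: the origin (TCP) lies on the centre line of the jaws, within the pads' length; the fingertips stand 8 mm ahead of it and the grasp point (between the pads) lies 11 mm behind it; z points along the fingers, y is the direction in which the jaws open and shut (so a half turn about z gives the same grasp; the last joint's range is limited). The gripper opens to 85 mm and grips with 20 to 120 N. Pads are 22 mm wide; open, the fingers measure 114 mm over their backs; the gripper's body (76 mm by 85 mm) begins 54 mm behind the grasp point. The pads swing forward as they close: fully open they stand 13 mm farther back than shut.
Start: joints at [-1.256, 0.264, 1.604, -0, 1.274, -0.037], TCP at [0.233, -0.634, 0.239] pointing down, gripper open.
Joint ranges: [-2.63, 2.63], [-0.94, 2.18], [0.31, 2.57], [-1.31, 4.45], [0, 2.66], [-2.55, 2.55]. Speed limits (rad/s): [2.57, 2.57, 3.14, 3.14, 3.14, 3.14].

INTERFACE

Orientations are given as a rotation vector (axis times angle).
In Python, from workcell import * gives the robot as it stands.
- The arm moves only by the tool play_rows, never from a script. Its arguments are lists of equal length, an entry for each row: "slide": the shift along the tool's x, y, z in cm, a list of three; "delta_rot": the turn, a rotation vector about the tool's x, y, z in rad, a list of three. In form: {"slide": [[x, y, z], ...], "delta_rot": [[wx, wy, wz], ...]}. A call has 1 to 12 rows; each row is the pose to reach, as a shift and turn from the pose measured when the call began, along the tool's axes at that moment; what a row does not reach only later rows make up. A row lasts 1/12 s, in which the tool goes at most 41.7 mm and 7.16 degrees, less where a joint would pass 70% of its speed; a pose out of reach is approached as far as the arm can. A call with a gripper value outside its range is refused whole. "hand" is the opening, from 0 (shut) to 1 (fully open), set as the call begins (left out, the last holds). The fingers move at their own pace and stop on an object; "force" is the grip in N (left out, the last holds). Time passes only in rows, so rows that repeat a pose let the fingers close. It gives the time, the measured TCP pose, the force and the opening at its end, in the units of the state.
- read_state(): the state, without advancing time (a new reading comes with each control period).
- read_camera(name): name is "side" or "top" or "wrist"; returns a dict with "image" (480x640x3 uint8, red, green, blue), "depth" (480x640 float32, m along the optical axis (not along the pixel's ray), 0 where there is no reading), "fovy" (degrees; the focal length in pixels is half the picture's height over the tangent of half this angle, whatever the lens; pixels are square), "cx", "cy" (the principal point, pixels), "world_from_camera" (4x4, takes a point from camera to world coordinates); the wrist camera has in their place "hand_eye" (4x4, takes a point from camera to tool coordinates, whose origin is the TCP and whose axes are the flange's). Camera axes: x right, y up, looking along -z (the intrinsics and any distortion apply to the point x, -y, -z); pixel columns grow to the right and rows downward; lengths in m; the calibration is good to about 2 mm. The wrist camera is an equidistant fisheye: a pixel r from the principal point sees the ray r / f radians off the axis. A picture is of the moment at which its call begins: read the wrist's pose just before it.
- finish_job(): hands the job in, once; it reports no verdict.
Trained networks look in a picture, given as the dict that the camera call returned (one of the last four; its "shot" number tells which), for a name from the list of things; names that differ only in an ending like _2 or _b are one class to them, and where a whole thing is asked for, a point or a joint stands for the part that bears it (a point fixed in the world has none). Each returns a list of dicts, best first, with "conf" (0 to 1); they miss things now and then, are a little off and sometimes report something else, mostly with a low value. They report only what shows in the picture. A call takes as long as a camera call. They do not tell look-alikes from the thing itself.
- spot_in(target, picture): "bbox" ([centre column, centre row, width, height] in pixels, round what is visible of it).
- landmark_of(target, picture): "at" ([column, row] in pixels: a listed point, or the origin of a listed thing).
The state is a dict: "time": time; "q": joint angles; "joint_vel": joint speeds; "joint_torque": joint torques, N m; "tool_pos": TCP position; "tcp_rot": TCP orientation; "wrist_force": force on the tool from outside, world axes, zero at the start; "torque": the same for the moment, N m; "width": opening from 0.0 (shut) to 1.0 (fully open).
Only numpy, scipy, OpenCV 4.12 (cv2) and the standard library are available. Lean on these libraries where they do the work, as an engineer would, in place of code of your own. Each camera call takes 0.05 s, during which the arm holds its last target.

## Working session

There is one attempt and no reset: what is moved stays moved. The work goes in short steps, Python scripts to look and compute and a tool call to move; the robot and the scene stay as the last step left them, time stands still between calls to the robot, and variables do not carry over. Pictures are saved under pics/ and viewed, and the job is handed in when it is done.

Besides the shell and the picture viewer there is one more tool, called after "Emit:" as name(argument=value, ...) on one line, values as JSON. play_rows: Moves the arm, as the interface text tells. Its arguments: {"type":"object","properties":{"slide":{"type":"array"},"delta_rot":{"type":"array"},"hand":{"type":"number"},"force":{"type":"number"}},"required":["slide","delta_rot"]}

```bash
ls; mkdir -p pics; cat > h.py <<'E'
import numpy as np, cv2
from workcell import *
from scipy.spatial.transform import Rotation as R
def f_of(p): return p["image"].shape[0]/2/np.tan(np.radians(p["fovy"])/2)
def ray(p,u,v):
    f=f_of(p); return np.array([(u-p["cx"])/f,-(v-p["cy"])/f,-1.0])
def atz(p,u,v,z):
    T=np.array(p["world_from_camera"]); d=T[:3,:3]@ray(p,u,v); o=T[:3,3]
    return o+d*(z-o[2])/d[2]
def bydepth(p,u,v):
    T=np.array(p["world_from_camera"]); d=p["depth"][int(round(v)),int(round(u))]
    return T[:3,:3]@(ray(p,u,v)*d)+T[:3,3]
def proj(p,X):
    T=np.linalg.inv(np.array(p["world_from_camera"])); c=T[:3,:3]@np.array(X)+T[:3,3]; f=f_of(p)
    return np.array([p["cx"]+f*c[0]/-c[2], p["cy"]+f*c[1]/c[2]])
def save(p,n,crop=None,s=1):
    im=cv2.cvtColor(p["image"],cv2.COLOR_RGB2BGR)
    if crop: a,b,c,d=crop; im=im[b:d,a:c]
    if s!=1: im=cv2.resize(im,None,fx=s,fy=s,interpolation=cv2.INTER_CUBIC)
    cv2.imwrite("pics/"+n+".png",im)
E
python3 - <<'E'
from h import *
s=read_state(); print(s)
t=read_camera("top"); save(t,"top0")
for n in ["hub","lane_green","lane_yellow","lane_red","buffer_green","mouth_green","mouth_yellow","mouth_red","seat_green","seat_yellow","seat_red"]:
    print(n,"T",[(np.round(x["at"]),round(x["conf"],2)) for x in landmark_of(n,t)])
s=read_camera("side"); save(s,"side0")
print({k:v for k,v in t.items() if k not in("image","depth")},{k:v for k,v in s.items() if k not in("image","depth")})
for n in ["hub","lane_green","lane_yellow","lane_red","seat_green","seat_yellow","seat_red"]:
    print(n,"S",[(np.round(x["at"]),round(x["conf"],2)) for x in landmark_of(n,s)])
E
```

```text
pics
{'time': 0.0, 'q': array([-1.25590532e+00,  2.64750310e-01,  1.60536442e+00,  2.39058722e-05,
        1.27370313e+00, -3.68986342e-02]), 'joint_vel': array([-0.00106155,  0.00049131, -0.00033636, -0.00091888, -0.00037531,
       -0.00051438]), 'joint_torque': array([-9.72936941e-04, -5.15108621e+01, -3.67308676e+01,  4.11691894e-05,
        1.28558680e-02, -3.10772873e-05]), 'tool_pos': array([ 0.23237713, -0.63298446,  0.2379691 ]), 'tcp_rot': array([-3.09094801e+00, -5.49347808e-01,  4.48414476e-04]), 'wrist_force': array([-0.17472932, -0.15918249,  0.75754184]), 'torque': array([0.00647112, 0.02316111, 0.01443064]), 'width': 1.0000880958054237}
hub T [(array([213., 241.]), 0.73)]
lane_green T [(array([180., 321.]), 0.92), (array([316., 238.]), 0.9), (array([419., 250.]), 0.44)]
lane_yellow T [(array([375., 300.]), 0.84), (array([418., 232.]), 0.73), (array([471., 302.]), 0.57), (array([213., 242.]), 0.54)]
lane_red T [(array([366., 227.]), 0.8), (array([316., 239.]), 0.73)]
buffer_green T [(array([313., 227.]), 0.62), (array([182., 307.]), 0.42)]
mouth_green T [(array([314., 
[... 1180 characters left out ...]
   ,  1.        ]]), 'shot': 2}
hub S [(array([265., 337.]), 0.85), (array([349., 193.]), 0.28)]
lane_green S [(array([354., 396.]), 0.98), (array([315., 253.]), 0.67), (array([336., 189.]), 0.22)]
lane_yellow S [(array([340., 192.]), 0.91), (array([389., 232.]), 0.85), (array([410., 183.]), 0.68), (array([317., 218.]), 0.32)]
lane_red S [(array([317., 218.]), 0.94)]
seat_green S [(array([351., 388.]), 0.98), (array([308., 246.]), 0.95), (array([316., 216.]), 0.17), (array([315., 217.]), 0.16)]
seat_yellow S [(array([391., 231.]), 0.98), (array([405., 184.]), 0.91), (array([334., 190.]), 0.59), (array([351., 192.]), 0.51)]
seat_red S [(array([316., 217.]), 0.94), (array([311., 246.]), 0.49)]
```

View pics/top0.png

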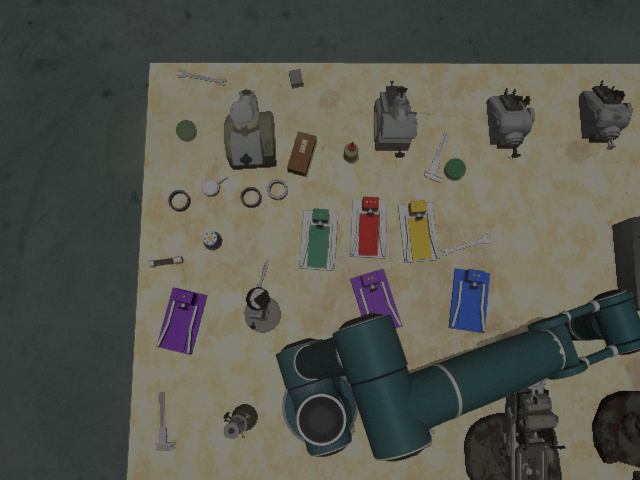

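View pics/side0.png

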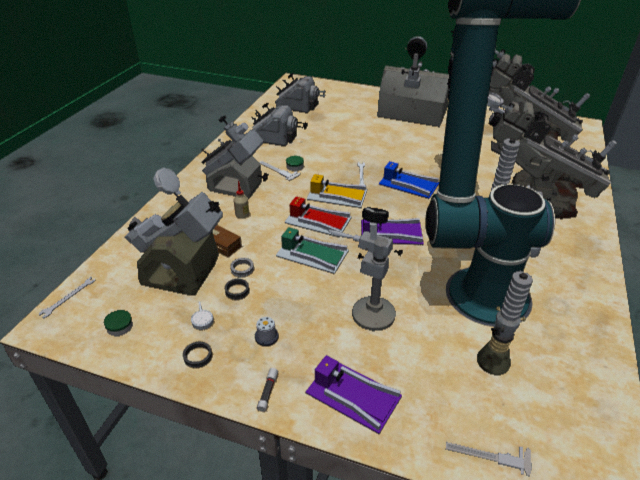

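```bash
python3 - <<'E'
import cv2
im=cv2.imread("pics/top0.png")[195:365,130:520]
cv2.imwrite("pics/top0c.png",cv2.resize(im,None,fx=2.05,fy=2.05,interpolation=cv2.INTER_CUBIC))
E
```

```text
(no output)
```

View pics/top0c.png

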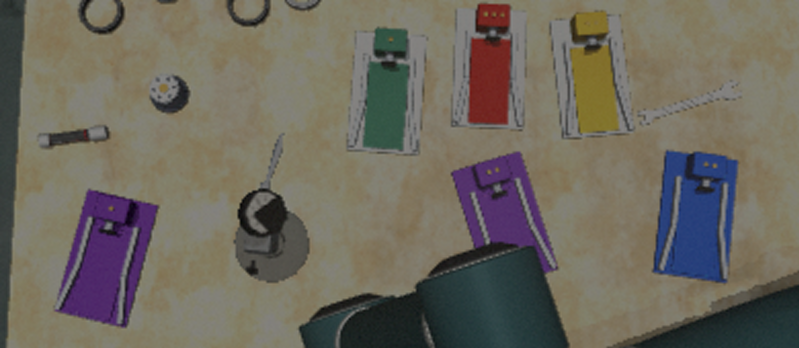

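Top view: the hub is at (212,240). The real lanes are green (318,238, 1 stud), red (368,227, 3 studs) and yellow (418,232, 2 studs). The purple ones at (180,321) and (376,298) and the blue one at (471,302) are look-alikes. A tall dial-gauge stand at (262,300) is an obstacle.

```bash
cat > m.py <<'E'
from h import *
t=read_camera("top"); s=read_camera("side")
def best(n,p,near):
    r=[x for x in landmark_of(n,p) if np.hypot(*(np.array(x["at"])-near))<25]
    return (np.array(r[0]["at"]),r[0]["conf"]) if r else (None,0)
def tri(a,b):
    A=[];B=[]
    P=[]
    for p,uv in((t,a),(s,b)):
        T=np.array(p["world_from_camera"]);d=T[:3,:3]@ray(p,*uv);d/=np.linalg.norm(d);M=np.eye(3)-np.outer(d,d);A.append(M);B.append(M@T[:3,3])
    return np.linalg.solve(sum(A),sum(B))
L=[("hub",(213,241),(265,337))]
for c,a,b in(("green",(318,236),(312,248)),("red",(368,225),(317,217)),("yellow",(418,230),(338,190))):
    for k in("lane_","seat_","mouth_","buffer_"): L.append((k+c,a,b))
for n,a,b in L:
    ua,ca=best(n,t,np.array(a)); ub,cb=best(n,s,np.array(b))
    if ua is None or ub is None: print(n,ua,ub);continue
    print(n,ua.round(1),ub.round(1),round(ca,2),round(cb,2),tri(ua,ub).round(4),"topz0",atz(t,*ua,0.0).round(3),"z16",atz(t,*ua,0.016).round(3))
# depth check
for n,u,v in(("hub lid",212,239),("bench",230,220),("bed g",318,250),("bed r",368,240),("bed y",418,246)): print(n,bydepth(t,u,v).round(4))
E
python3 m.py
```

```text
hub [213.2 241.9] [265.  335.9] 0.69 0.65 [0.5129 0.3427 0.002 ] topz0 [0.509 0.342 0.   ] z16 [0.506 0.339 0.016]
lane_green [316.3 238.8] None
seat_green [320.  231.7] [309.4 245.4] 0.79 0.82 [ 0.5324 -0.0024  0.0247] topz0 [ 0.542 -0.002  0.   ] z16 [ 0.539 -0.002  0.016]
mouth_green [315.1 257.4] [331.6 254.4] 0.62 0.56 [0.4532 0.0139 0.0247] topz0 [0.458 0.014 0.   ] z16 [0.456 0.014 0.016]
buffer_green [319.1 226. ] [300.4 242.5] 0.38 0.6 [0.5545 0.0014 0.0311] topz0 [ 0.561  0.001 -0.   ] z16 [0.558 0.001 0.016]
lane_red [371.6 227. ] [317.4 217.1] 0.93 0.74 [ 0.5591 -0.1678  0.0048] topz0 [ 0.558 -0.169  0.   ] z16 [ 0.555 -0.167  0.016]
seat_red [369.5 223.3] [315.9 215.8] 0.67 0.82 [ 0.5656 -0.1609  0.0143] topz0 [ 0.57  -0.162  0.   ] z16 [ 0.567 -0.16   0.016]
mouth_red [367.  246.6] [332.9 220. ] 0.93 0.92 [ 0.4961 -0.1497  0.0212] topz0 [ 0.494 -0.153  0.   ] z16 [ 0.491 -0.151  0.016]
buffer_red [366.7 213.5] [308.7 206.1] 0.37 0.6 [ 0.5868 -0.1487  0.0562] topz0 [ 0.603 -0.154  0.   ] z16 [ 0.599 -0.152  0.016]
lane_yellow None [334.4 190.9]
seat_yellow [418.1 227.8] [333.6 189.8] 0.63 0.55 [ 0.5531 -0.3151  0.0201] topz0 [ 0.555 -0.319  0.   ] z16 [ 0.552 -0.316  0.016]
mouth_yellow [420.9 248.1] [349.3 191.8] 0.78 0.7 [ 0.4927 -0.321   0.0209] topz0 [ 0.489 -0.326  0.   ] z16 [ 0.486 -0.323  0.016]
buffer_yellow [417.2 218.6] [327.  181.4] 0.53 0.53 [ 0.5752 -0.3068  0.0545] topz0 [ 0.586 -0.317  0.   ] z16 [ 0.582 -0.314  0.016]
hub lid [0.5086 0.3368 0.0506]
bench [ 0.5816  0.2903 -0.004 ]
bed g [0.4806 0.0049 0.0106]
bed r [ 0.5092 -0.1533  0.032 ]
bed y [ 0.4938 -0.3151  0.0102]
```

```bash
cat >> h.py <<'E'
def to(pos,yaw=None):
    "slide (cm) & delta_rot to world pos, tool straight down with tool x at yaw"
    s=read_state(); R0=R.from_rotvec(s["tcp_rot"])
    sl=R0.inv().apply(np.array(pos)-s["tool_pos"])*100
    if yaw is None: x=R0.as_matrix()[:,0]; yaw=np.arctan2(x[1],x[0])
    Rt=R.from_matrix(np.array([[np.cos(yaw),np.sin(yaw),0],[np.sin(yaw),-np.cos(yaw),0],[0,0,-1]]))
    print("pos",s["tool_pos"].round(4),"t",round(s["time"],2),"slide",sl.round(2),"drot",(R0.inv()*Rt).as_rotvec().round(4),"F",s["wrist_force"].round(2),"w",round(s["width"],3))
def wray(p,u,v):
    f=f_of(p); x=u-p["cx"];y=v-p["cy"];r=np.hypot(x,y);th=r/f
    return np.array([np.sin(th)*x/r,-np.sin(th)*y/r,-np.cos(th)])
def wor(p,st,u,v):
    T=np.array(p["hand_eye"]);R0=R.from_rotvec(st["tcp_rot"]).as_matrix()
    return R0@T[:3,3]+st["tool_pos"], R0@T[:3,:3]@wray(p,u,v)
def watz(p,st,u,v,z):
    o,d=wor(p,st,u,v); return o+d*(z-o[2])/d[2]
def wproj(p,st,X):
    T=np.array(p["hand_eye"]);R0=R.from_rotvec(st["tcp_rot"]).as_matrix()
    q=R0.T@(np.array(X)-st["tool_pos"]); c=T[:3,:3].T@(q-T[:3,3]); th=np.arctan2(np.hypot(c[0],c[1]),-c[2]); f=f_of(p); n=np.hypot(c[0],c[1])
    return np.array([p["cx"]+f*th*c[0]/n,p["cy"]-f*th*c[1]/n])
E
python3 - <<'E'
from h import *
to([0.42,-0.16,0.36],0.0)
st=read_state();p=read_camera("wrist");print(p["hand_eye"].round(3),p["fovy"],p["cx"],p["cy"]);save(p,"w0")
E
```

```text
pos [ 0.2326 -0.6336  0.2393] t 2.4 slide [ 33.91 -38.01 -12.07] drot [-0.     -0.      0.3518] F [-0.99 -0.91  0.5 ] w 1.001
[[ 0.     0.951  0.309  0.079]
 [ 1.    -0.     0.     0.   ]
 [ 0.     0.309 -0.951 -0.135]
 [ 0.     0.     0.     1.   ]] 65.70646984690485 313.79910738196867 232.36269439942612
```

View pics/w0.png

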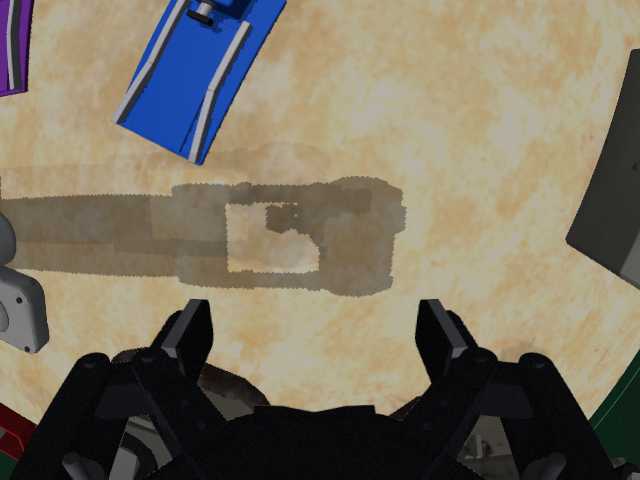

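The wrist view shows the bench and the blue look-alike, with the camera on the tool's +x side. I'll move so the three lanes are in view.

Emit:
play_rows(slide=[[0,0,-4],[3,-3,-8],[6,-6.5,-12],[9,-10,-12],[12,-13.5,-12],[15,-17,-12],[18,-20.5,-12],[21,-23.5,-12],[24,-27,-12],[27,-30,-12],[30,-33.5,-12],[33.9,-38,-12]], delta_rot=[[0,0,0],[0,0,0.03],[0,0,0.06],[0,0,0.1],[0,0,0.14],[0,0,0.18],[0,0,0.21],[0,0,0.24],[0,0,0.27],[0,0,0.3],[0,0,0.33],[0,0,0.352]], hand=1)

```text
time: 3.45
tool_pos: [0.3928, -0.2284, 0.3596]
tcp_rot: [3.141, -0.003, 0.002]
wrist_force: [0.2, 0.6, 0.0]
width: 0.999
```

```bash
python3 - <<'E'
from h import *
st=read_state();p=read_camera("wrist");save(p,"w1");print(st["joint_vel"].round(2))
to([0.45,0.22,0.36],0.0)
for c in("green","red","yellow"):
  for k in("lane_","seat_","mouth_","buffer_"):
    z={"lane_":0,"seat_":.016,"mouth_":.016,"buffer_":.044}[k]
    print(k+c,[(np.round(x["at"],1),round(x["conf"],2),watz(p,st,*x["at"],z)[:2].round(4)) for x in landmark_of(k+c,p)[:4]])
E
```

```text
[ 1.06 -0.19  0.16  0.    0.03  1.3 ]
pos [ 0.3953 -0.2216  0.3598] t 3.5 slide [  5.59 -44.14   0.26] drot [-0.0059 -0.0038  0.0028] F [ 0.7   4.51 -0.43] w 1.001
lane_green [(array([147.3,  94.3]), 0.93, array([0.5137, 0.0028])), (array([383.1,  55.3]), 0.4, array([ 0.5554, -0.3202]))]
seat_green []
mouth_green [(array([141.2, 134. ]), 0.94, array([0.4584, 0.0074])), (array([385.8, 111. ]), 0.58, array([ 0.4796, -0.3213]))]
buffer_green [(array([138. ,  61.8]), 0.63, array([ 0.5545, -0.0049])), (array([380.6,  53.1]), 0.37, array([ 0.5506, -0.3091]))]
lane_red [(array([255.4,  54.3]), 0.88, array([ 0.5563, -0.1528])), (array([253.2,  92.7]), 0.36, array([ 0.5042, -0.1495]))]
seat_red [(array([254.5,  45.2]), 0.76, array([ 0.5658, -0.1541]))]
mouth_red [(array([254.5,  92.7]), 0.89, array([ 0.503 , -0.1538]))]
buffer_red [(array([255.2,  22. ]), 0.69, array([ 0.5901, -0.1592]))]
lane_yellow [(array([379.8,  65.8]), 0.96, array([ 0.5407, -0.3158])), (array([476.9, 223.6]), 0.93, array([ 0.3244, -0.471 ])), (array([277. , 234.5]), 0.77, array([ 0.3081, -0.177 ]))]
seat_yellow [(array([384.2,  51.2]), 0.83, array([ 0.5583, -0.3187])), (array([483.9, 222.7]), 0.69, array([ 0.3306, -0.4745])), (array([272.9, 220.1]), 0.58, array([ 0.3338, -0.1738]))]
mouth_yellow [(array([472.4, 265. ]), 0.87, array([ 0.2647, -0.4654])), (array([385.7, 109. ]), 0.56, array([ 0.4822, -0.3211])), (array([287.7, 271.8]), 0.56, array([ 0.2579, -0.1919]))]
buffer_yellow [(array([384.2,  31.1]), 0.63, array([ 0.5789, -0.3137])), (array([494.1, 208.5]), 0.63, array([ 0.359 , -0.4735])), (array([73.1,  1. ]), 0.58, array([0.6641, 0.1053])), (array([381.6,  62.8]), 0.56, array([ 0.5384, -0.3103]))]
```

View pics/w1.png

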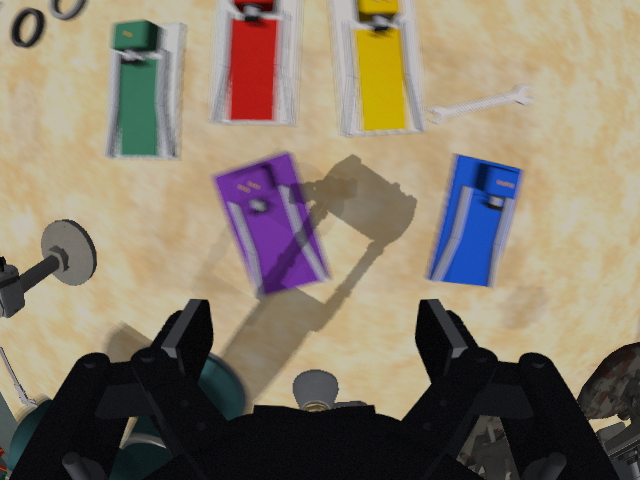

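The lanes show at green (147,94), red (255,60) and yellow (380,70), matching the top view. The purple and blue ones lie nearer the robot. Next I'll go over the hub, passing wide of the gauge stand.

Emit:
play_rows(slide=[[3,-3,0],[6,-6,0],[9,-10,0],[10.5,-14,0],[10.5,-18,0],[10.5,-22,0],[10.5,-26,0],[10.5,-30,0],[10.5,-34,0],[10.5,-38,0],[10.5,-42,0],[10.5,-46,2]], delta_rot=[[0,0,0],[0,0,0],[0,0,0],[0,0,0],[0,0,0],[0,0,0],[0,0,0],[0,0,0],[0,0,0],[0,0,0],[0,0,0],[0,0,0]])

```text
time: 5.1
tool_pos: [0.4999, 0.2287, 0.3446]
tcp_rot: [-3.138, 0.003, -0.011]
wrist_force: [0.9, -0.0, 0.5]
width: 1.0
```

```bash
python3 - <<'E'
from h import *
to([0.49,0.338,0.28],0.0)
E
```

```text
pos [0.4999 0.2287 0.3446] t 5.1 slide [ -1.05 -10.91   6.48] drot [-0.0032 -0.007  -0.002 ] F [ 0.94 -0.01  0.52] w 1.0
```

Emit:
play_rows(slide=[[-0.3,-3,1.5],[-0.6,-6,3],[-1,-9,5],[-1,-11,6.5],[-1,-11,6.5],[-1,-11,6.5],[-1,-11,6.5]], delta_rot=[[0,0,0],[0,0,0],[0,0,0],[0,-0.007,0],[0,-0.007,0],[0,-0.007,0],[0,-0.007,0]])

```text
time: 5.68
tool_pos: [0.491, 0.3383, 0.2801]
tcp_rot: [-3.139, 0.004, -0.0]
wrist_force: [0.2, 0.5, 0.3]
width: 1.007
```

```bash
python3 - <<'E'
from h import *
st=read_state();p=read_camera("wrist");save(p,"w2");print(st["joint_vel"].round(3))
to([0.51,0.338,0.15],0.0)
for z in(0,.054): print([(np.round(x["at"],1),round(x["conf"],2),watz(p,st,*x["at"],z)[:2].round(4)) for x in landmark_of("hub",p)])
print(spot_in("hub",p))
np.savez("v2",pos=st["tool_pos"],rot=st["tcp_rot"])
E
```

```text
[-0.015 -0.022 -0.01   0.003 -0.003  0.002]
pos [0.4913 0.3381 0.2808] t 5.73 slide [ 1.85  0.05 13.09] drot [-0.0034 -0.0013 -0.003 ] F [ 1.   -0.14  0.79] w 1.003
[(array([305.8, 163.9]), 0.86, array([0.5155, 0.3477])), (array([571.6, 176.6]), 0.6, array([ 0.5131, -0.0065]))]
[(array([305.8, 163.9]), 0.86, array([0.5226, 0.3463])), (array([571.6, 176.6]), 0.6, array([0.5204, 0.0382]))]
[{'bbox': [308.8, 166.9, 53.2, 53.6], 'conf': 0.72}]
```

View pics/w2.png

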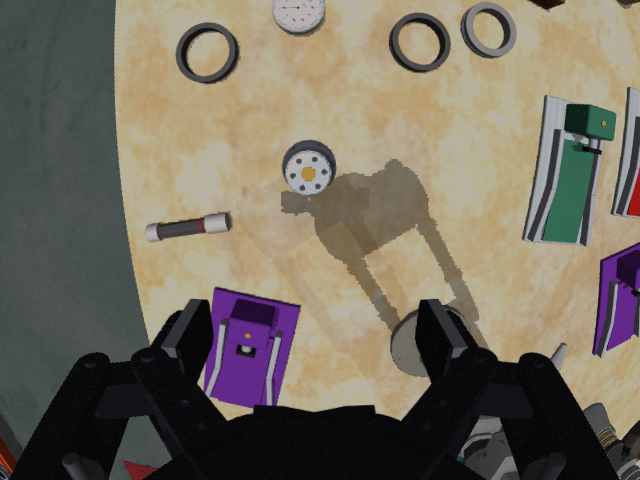

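Hub clear at (308,170): lid with six screws, centre (308,173). Plug gauge at (188,227), rings above, purple look-alike and gauge stand below.

```bash
python3 - <<'E'
from h import *
st=read_state();p=read_camera("wrist");save(p,"w2c",(250,110,370,230),5)
im=cv2.cvtColor(p["image"],cv2.COLOR_RGB2HSV)
m=((im[...,1]<60)&(im[...,2]>120)).astype(np.uint8); m[:140]=0;m[205:]=0;m[:,:280]=0;m[:,340:]=0
ys,xs=np.nonzero(m);print(len(xs),(xs.min()+xs.max())/2,(ys.min()+ys.max())/2,xs.min(),xs.max(),ys.min(),ys.max())
for uv in((308,173),((xs.min()+xs.max())/2,(ys.min()+ys.max())/2)):print(uv,watz(p,st,*uv,.054).round(4))
d=p["depth"];print("depth",d[173,308] if d is not None else None)
o,dd=wor(p,st,308,173);r=wray(p,308,173);print("lid3d",(o+dd*d[173,308]/-r[2]).round(4))
E
```

```text
1651 309.5 172.0 280 339 140 204
(308, 173) [0.5141 0.3443 0.054 ]
(np.float64(309.5), np.float64(172.0)) [0.5151 0.3428 0.054 ]
depth 0.36025715
lid3d [0.5144 0.3443 0.0559]
```

View pics/w2c.png

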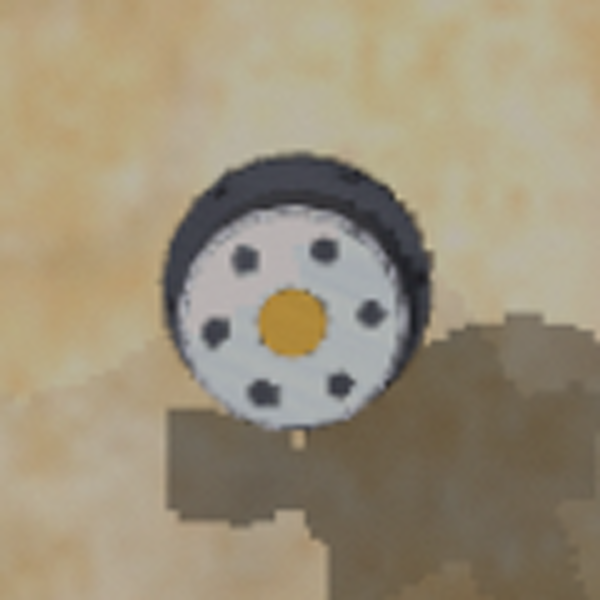

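The crop confirms the hub: lid centre near (308.4,174.6), so about (0.5125, 0.344), with lid height 0.056 against the expected 0.054. I'll descend partway and recheck.

Emit:
play_rows(slide=[[0.6,-0.2,3],[1.2,-0.4,6],[1.8,-0.6,9],[2.1,-0.6,12],[2.1,-0.6,12],[2.1,-0.6,12],[2.1,-0.6,12]], delta_rot=[[0,0,0],[0,0,0],[0,0,0],[-0.003,0,0],[-0.003,0,0],[-0.003,0,0],[-0.003,0,0]])

```text
time: 6.52
tool_pos: [0.5134, 0.3448, 0.1632]
tcp_rot: [-3.139, 0.006, -0.006]
wrist_force: [0.5, -0.2, -0.2]
width: 1.002
```

```bash
python3 - <<'E'
from h import *
st=read_state();p=read_camera("wrist");save(p,"w3")
im=p["image"]; hsv=cv2.cvtColor(im,cv2.COLOR_RGB2HSV)
print(landmark_of("hub",p)[:2],spot_in("hub",p)[:1])
np.save("w3im.npy",im)
to([0.5125,0.344,0.028],0.0)
for c in((0.5125,0.344,.054),(0.5125,.344,0)):print(wproj(p,st,c))
E
```

```text
[{'at': [626.7, 215.2], 'conf': 0.58}, {'at': [314.1, 211.9], 'conf': 0.56}] [{'bbox': [315.1, 220.9, 72.4, 87.0], 'conf': 0.66}]
pos [0.514  0.3455 0.1644] t 6.67 slide [-0.23  0.2  13.64] drot [-0.0039 -0.006  -0.0036] F [-0.13 -0.03  0.16] w 1.001
[314.7615811 233.2760484]
[314.80069303 213.25489762]
```

View pics/w3.png

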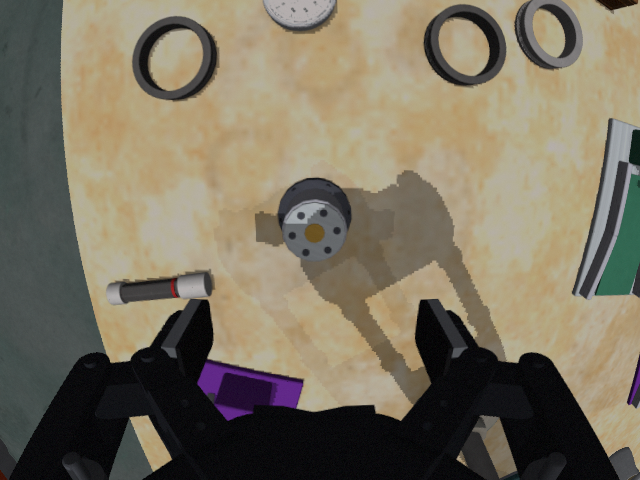

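Lid centre at (314.7,233); predicted (314.8,233.3). Two views agree. Descending to grasp.

Emit:
play_rows(slide=[[-0.1,0.1,3],[-0.2,0.2,6],[-0.2,0.2,9],[-0.2,0.2,11.5],[-0.2,0.2,13.2],[-0.2,0.2,13.9],[-0.2,0.2,13.9],[-0.2,0.2,13.9]], delta_rot=[[-0.004,-0.006,0],[-0.004,-0.006,0],[-0.004,-0.006,0],[-0.004,-0.006,0],[-0.004,-0.006,0],[-0.004,-0.006,0],[-0.004,-0.006,0],[-0.004,-0.006,0]])

```text
time: 7.33
tool_pos: [0.5138, 0.3447, 0.0269]
tcp_rot: [-3.141, 0.006, -0.003]
wrist_force: [-0.7, -0.1, 0.0]
width: 1.0
```

```bash
python3 - <<'E'
from h import *
to([0.5125,0.344,0.025],0.0)
E
```

```text
pos [0.5138 0.3447 0.0269] t 7.33 slide [-0.13  0.07  0.19] drot [-0.001  -0.0018 -0.0036] F [-0.67 -0.13  0.01] w 1.0
```

Emit:
play_rows(slide=[[-0.1,0.05,0.1],[-0.1,0.05,0.1],[-0.1,0.05,0.1],[-0.1,0.05,0.1],[-0.1,0.05,0.1],[-0.1,0.05,0.1],[-0.1,0.05,0.1],[-0.1,0.05,0.1],[-0.1,0.05,0.1],[-0.1,0.05,0.1]], delta_rot=[[0,0,0],[0,0,0],[0,0,0],[0,0,0],[0,0,0],[0,0,0],[0,0,0],[0,0,0],[0,0,0],[0,0,0]], hand=0, force=60)

```text
time: 8.17
tool_pos: [0.514, 0.3448, 0.0278]
tcp_rot: [-3.139, 0.005, -0.007]
wrist_force: [-1.4, -0.2, 6.2]
width: 0.524
```

```bash
python3 - <<'E'
from h import *
F=[]
for i in range(5):
    read_camera("top"); F.append(read_state()["wrist_force"])
print(np.mean(F,0))
to([0.5125,0.344,0.16],0.0)
E
```

```text
[-0.9091808  -0.30746345  6.58880436]
pos [0.5141 0.3449 0.0278] t 8.42 slide [ -0.1    0.06 -13.22] drot [-0.0024 -0.0043 -0.0034] F [-0.75 -0.03  6.72] w 0.521
```

Emit:
play_rows(slide=[[0,0,-0.5],[0,0,-2],[0,0,-4],[0,0,-6],[0,0,-8.5],[0,0,-11],[0,0,-12],[0,0,-12],[0,0,-12],[0,0,-12],[0,0,-12],[0,0,-12]], delta_rot=[[0,0,0],[0,0,0],[0,0,0],[0,0,0],[0,0,0],[0,0,0],[0,0,0],[0,0,0],[0,0,0],[0,0,0],[0,0,0],[0,0,0]])

```text
time: 9.42
tool_pos: [0.5123, 0.3438, 0.1454]
tcp_rot: [-3.141, 0.005, -0.001]
wrist_force: [0.5, 0.3, -6.0]
width: 0.522
```

```bash
python3 - <<'E'
from h import *
F=[];M=[];J=[]
for i in range(12):
    p=read_camera("side" if i else "wrist")
    if i==0: save(p,"w4")
    s=read_state(); F.append(s["wrist_force"]); M.append(s["torque"])
print(np.mean(F,0),np.std(F,0),-np.mean(F,0)[2]/9.81, np.mean(M,0))
print(s["joint_vel"].round(3))
to([0.44,0.2,0.2],0.0)
E
```

```text
[-0.01304038 -0.20169596 -5.31038563] [0.42463115 0.49122596 0.3723994 ] 0.5413237140299765 [-0.00647235  0.00458371  0.00241328]
[-0.001 -0.001  0.001 -0.001 -0.001  0.001]
pos [0.5136 0.3446 0.1479] t 10.02 slide [-7.28 14.47 -5.28] drot [-0.0025 -0.0044 -0.0034] F [ 0.83 -0.1  -6.02] w 0.519
```

View pics/w4.png

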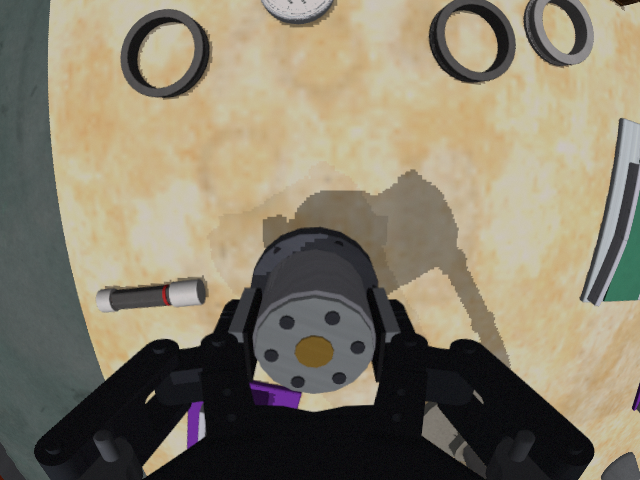

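The hub is held level. The wrist reads −5.3 N, so about 0.54 kg (0.54–0.57 allowing for zero offset), which is yellow. I'll carry it over in front of the yellow lane.

Emit:
play_rows(slide=[[0,1,-1],[0,3,-3],[-0.5,6,-5],[-1,10,-6],[-1.5,14,-6],[-2,18,-6],[-2.5,22,-6],[-3,26,-6],[-3.5,30,-6],[-4,33.5,-6],[-4.5,36,-6],[-5,38,-6]], delta_rot=[[0,0,0],[0,0,0],[0,0,0],[0,0,0],[0,0,0],[0,0,0],[0,0,0],[0,0,0],[0,0,0],[0,0,0],[0,0,0],[0,0,0]])

```text
time: 11.02
tool_pos: [0.4613, -0.0381, 0.2078]
tcp_rot: [-3.14, 0.008, -0.009]
wrist_force: [0.6, -0.8, -4.9]
width: 0.525
```

```bash
python3 - <<'E'
from h import *
to([0.42,-0.32,0.21],0.0)
E
```

```text
pos [ 0.4613 -0.0381  0.2078] t 11.02 slide [-3.98 28.21 -0.28] drot [-0.0013 -0.0059 -0.0053] F [ 0.63 -0.76 -4.93] w 0.525
```

Emit:
play_rows(slide=[[-0.5,3,0],[-1,6.5,0],[-1.5,10,0],[-2,13.5,0],[-2.5,17,0],[-3,20.5,0],[-3.5,24,0],[-4,26.5,0],[-4,28,0],[-4,28.2,0],[-4,28.2,0],[-4,28.2,0]], delta_rot=[[0,0,0],[0,0,0],[0,0,0],[0,0,0],[0,0,0],[0,-0.006,-0.005],[0,-0.006,-0.005],[0,-0.006,-0.005],[0,-0.006,-0.005],[0,-0.006,-0.005],[0,-0.006,-0.005],[0,-0.006,-0.005]])

```text
time: 12.02
tool_pos: [0.4197, -0.3191, 0.2072]
tcp_rot: [-3.139, 0.001, 0.0]
wrist_force: [1.1, 0.3, -5.5]
width: 0.522
```

```bash
cat > ml.py <<'E'
import sys; from h import *
st=read_state();p=read_camera("wrist");save(p,sys.argv[1]);np.savez(sys.argv[1],im=p["image"],d=p["depth"],pos=st["tool_pos"],rot=st["tcp_rot"],he=p["hand_eye"],k=[p["fovy"],p["cx"],p["cy"]])
print(st["tool_pos"],st["joint_vel"].round(3),"F",st["wrist_force"].round(2))
for k,z in(("lane_",0),("seat_",.016),("mouth_",.016),("buffer_",.044)):
    print(k,[(np.round(x["at"],1),round(x["conf"],2),watz(p,st,*x["at"],z)[:2].round(4)) for x in landmark_of(k+"yellow",p)[:3]])
E
python3 ml.py w5
```

```text
[ 0.41968091 -0.31905687  0.20722992] [ 0.018 -0.005  0.009 -0.001 -0.003 -0.001] F [ 1.12  0.28 -5.53]
lane_ [(array([312.2,  70.2]), 0.97, array([ 0.5403, -0.3175])), (array([452.2, 288.4]), 0.87, array([ 0.3236, -0.4682])), (array([183.5, 296.4]), 0.71, array([ 0.3138, -0.1773]))]
seat_ [(array([463.6, 285. ]), 0.69, array([ 0.3352, -0.4737])), (array([169.9, 289. ]), 0.65, array([ 0.3304, -0.1698])), (array([313.6,  51.4]), 0.63, array([ 0.5553, -0.3188]))]
mouth_ [(array([443.9, 343. ]), 0.92, array([ 0.2634, -0.4632])), (array([317.3, 132.8]), 0.62, array([ 0.4832, -0.322 ])), (array([198.3, 349.1]), 0.59, array([ 0.2557, -0.1906]))]
buffer_ [(array([306.5,  19.4]), 0.97, array([ 0.5774, -0.3133])), (array([153.1, 282.1]), 0.82, array([ 0.3514, -0.1659])), (array([481.6, 273.4]), 0.79, array([ 0.3607, -0.4778]))]
```

View pics/w5.png

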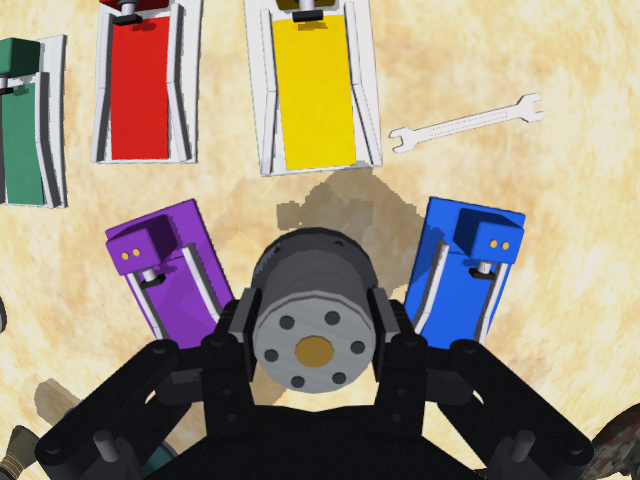

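The yellow lane (2-stud housing) is at the top centre, its bed running from (273,18)–(349,13) to (288,170)–(357,166). I'll fit the bed mask in world coordinates to get the lane axis.

```bash
cat > fit.py <<'E'
import sys; from h import *
d=np.load(sys.argv[1]+".npz");p=dict(image=d["im"],depth=d["d"],hand_eye=d["he"],fovy=d["k"][0],cx=d["k"][1],cy=d["k"][2]);st=dict(tool_pos=d["pos"],tcp_rot=d["rot"])
h=cv2.cvtColor(p["image"],cv2.COLOR_RGB2HSV)
m=((h[...,0]>22)&(h[...,0]<32)&(h[...,1]>200)&(h[...,2]>150)).astype(np.uint8)
n,l,s,c=cv2.connectedComponentsWithStats(m);i=1+np.argmax(s[1:,4]);m=l==i;print("bbox",s[i])
def xyz(u,v):
    o,dd=wor(p,st,u,v); return o+dd*p["depth"][v,u]/-wray(p,u,v)[2]
cnt=cv2.findContours(m.astype(np.uint8),cv2.RETR_EXTERNAL,cv2.CHAIN_APPROX_NONE)[0];cnt=max(cnt,key=len)[:,0]
W=np.array([watz(p,st,u,v,.016)[:2] for u,v in cnt])
ys,xs=np.nonzero(m);k=np.random.default_rng(0).choice(len(xs),300);Z=np.array([xyz(xs[j],ys[j]) for j in k]);print("bed depth z",np.median(Z[:,2]).round(4))
# near edge + side edges by x-slices
lo=W[:,0].min();print("minx",lo,"maxx",W[:,0].max())
rows=[]
for x in np.arange(lo+.012,W[:,0].max()-.006,.005):
    q=W[np.abs(W[:,0]-x)<.003,1]; rows.append((x,q.max(),q.min()));
rows=np.array(rows);rows_m=(rows[:,1]+rows[:,2])/2
for r in rows: print(r.round(4),round((r[1]+r[2])/2,4),round(r[1]-r[2],4))
b=np.polyfit(rows[:,0],rows_m,1);print("slope",b[0],"yaw",np.arctan(b[0]))
e=[np.polyfit(rows[:,0],rows[:,i],1)[0] for i in(1,2)];print("edges",e)
yaw=np.arctan(b[0])
ax=np.array([np.cos(yaw),np.sin(yaw)]);t=W@ax
lat=W@np.array([-ax[1],ax[0]]);mid=np.median(lat[(t>t.min()+.02)]) 
cen=np.array([0,b[1]]);latc=cen@np.array([-ax[1],ax[0]])
tt=t[np.abs(lat-latc)<.02];near=np.percentile(tt[tt<tt.min()+.02],20)
near=np.median(t[(np.abs(lat-latc)<.02)&(t<t.min()+.008)])
f=lambda a:(ax*(near+.09+a)+np.array([-ax[1],ax[0]])*latc).round(4)
print("origin",f(0),"mouth",f(-.058),"seat",f(.012),"buffer",f(.035))
for a in(-.058,.012): X=f(a);print(wproj(p,st,[*X,.016]))
E
python3 fit.py w5
```

```text
bbox [  273    16    83   154 10310]
bed depth z 0.0165
minx 0.451169320966466 maxx 0.5882729618639613
[ 0.4632 -0.2937 -0.3553] -0.3245 0.0616
[ 0.4682 -0.2937 -0.3543] -0.324 0.0606
[ 0.4732 -0.2929 -0.3533] -0.3231 0.0604
[ 0.4782 -0.2929 -0.3532] -0.3231 0.0603
[ 0.4832 -0.2921 -0.3532] -0.3227 0.061
[ 0.4882 -0.2922 -0.3522] -0.3222 0.06
[ 0.4932 -0.2914 -0.3521] -0.3218 0.0608
[ 0.4982 -0.2906 -0.3521] -0.3213 0.0615
[ 0.5032 -0.2906 -0.3512] -0.3209 0.0606
[ 0.5082 -0.2906 -0.3511] -0.3209 0.0605
[ 0.5132 -0.2898 -0.3502] -0.32 0.0604
[ 0.5182 -0.2898 -0.3493] -0.3196 0.0595
[ 0.5232 -0.289  -0.3493] -0.3191 0.0603
[ 0.5282 -0.2882 -0.3492] -0.3187 0.0611
[ 0.5332 -0.2882 -0.3484] -0.3183 0.0602
[ 0.5382 -0.2873 -0.3483] -0.3178 0.061
[ 0.5432 -0.2873 -0.3475] -0.3174 0.0601
[ 0.5482 -0.2865 -0.3475] -0.317 0.061
[ 0.5532 -0.2856 -0.3466] -0.3161 0.061
[ 0.5582 -0.2856 -0.3466] -0.3161 0.061
[ 0.5632 -0.2856 -0.3457] -0.3157 0.0602
[ 0.5682 -0.2847 -0.3449] -0.3148 0.0602
[ 0.5732 -0.2838 -0.3449] -0.3144 0.0611
[ 0.5782 -0.2838 -0.3449] -0.3144 0.0611
slope 0.08894137140380065 yaw 0.08870795271540152
edges [np.float64(0.08894245848094963), np.float64(0.08894028432665126)]
origin [ 0.5438 -0.3173] mouth [ 0.486  -0.3224] seat [ 0.5558 -0.3162] buffer [ 0.5787 -0.3142]
[317.76298976 129.64257967]
[310.57389724  50.81254139]
```

```bash
python3 - <<'E'
from h import *
d=np.load("w5.npz");p=dict(image=d["im"],depth=d["d"],hand_eye=d["he"],fovy=d["k"][0],cx=d["k"][1],cy=d["k"][2]);st=dict(tool_pos=d["pos"],tcp_rot=d["rot"])
h=cv2.cvtColor(p["image"],cv2.COLOR_RGB2HSV)
m=((h[...,0]>10)&(h[...,0]<30)&(h[...,1]>140)); m[:330]=0;m[372:]=0;m[:,:290]=0;m[:,340:]=0
ys,xs=np.nonzero(m);u,v=xs.mean(),ys.mean();print(len(xs),u,v)
o,dd=wor(p,st,u,v);X=o+dd*p["depth"][int(v),int(u)]/-wray(p,u,v)[2];print("lid centre - tcp",(X-st["tool_pos"]).round(4))
to([0.486,-0.3224,0.09],0.0887)
F=[]
for i in range(10):
    read_camera("side"); F.append(read_state()["wrist_force"])
print(np.mean(F,0))
E
```

```text
900 313.79777777777775 351.2388888888889
lid centre - tcp [-0.     -0.0006  0.028 ]
pos [ 0.42   -0.3188  0.2072] t 12.27 slide [ 6.6   0.38 11.72] drot [-0.0015  0.0001 -0.0875] F [ 0.98 -0.13 -4.87] w 0.526
[-0.18033325  0.19702624 -5.36429708]
```

Emit:
play_rows(slide=[[1,0,2],[2.5,0.2,5],[4,0.3,8],[5.5,0.4,10],[6.4,0.4,11.5],[6.6,0.4,11.7],[6.6,0.4,11.7],[6.6,0.4,11.7],[6.6,0.4,11.7]], delta_rot=[[0,0,-0.02],[0,0,-0.04],[0,0,-0.06],[0,0,-0.08],[0,0,-0.088],[0,0,-0.088],[0,0,-0.088],[0,0,-0.088],[0,0,-0.088]])

```text
time: 13.52
tool_pos: [0.4862, -0.3245, 0.0917]
tcp_rot: [3.138, 0.137, 0.002]
wrist_force: [-1.0, -0.8, -4.6]
width: 0.521
```

```bash
python3 ml.py w6; python3 - <<'E'
from h import *
to([0.486,-0.3224,0.045],0.0887)
E
```

```text
[ 0.48615833 -0.32454916  0.09167896] [-0.002 -0.01  -0.001  0.001 -0.003 -0.   ] F [-1.03 -0.75 -4.57]
lane_ [(array([311.8, 151.2]), 0.88, array([ 0.5429, -0.3187])), (array([455.6, 420.5]), 0.85, array([ 0.3218, -0.4701]))]
seat_ [(array([308., 131.]), 0.89, array([ 0.5557, -0.3156])), (array([468.8, 423.4]), 0.79, array([ 0.3338, -0.4741]))]
mouth_ [(array([155.1, 454.2]), 0.76, array([ 0.2599, -0.1917])), (array([ 67.9, 112.7]), 0.34, array([ 0.564 , -0.1575]))]
buffer_ [(array([308.8,  87.8]), 0.8, array([ 0.5781, -0.3145]))]
pos [ 0.4859 -0.3242  0.0912] t 13.77 slide [ 0.02 -0.18  4.62] drot [-0.0002 -0.0011 -0.0015] F [-0.24 -0.19 -6.01] w 0.519
```

View pics/w6.png

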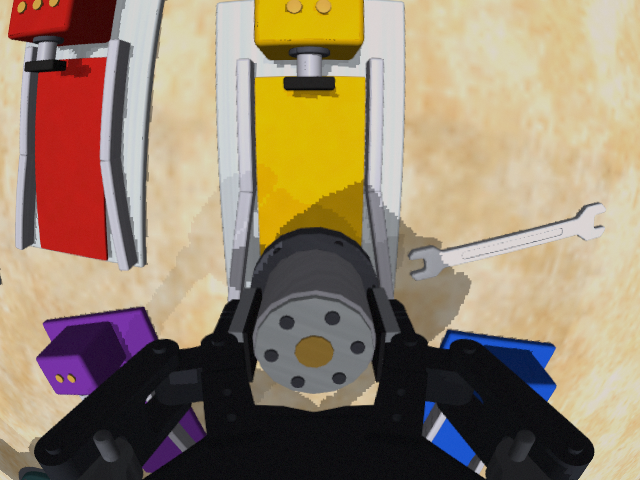

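Seat (308,131) and buffer (308,88) from this second place agree with the first. I'll check the lateral fit with the bed edges seen here.

```bash
python3 - <<'E'
from h import *
d=np.load("w6.npz");p=dict(image=d["im"],hand_eye=d["he"],fovy=d["k"][0],cx=d["k"][1],cy=d["k"][2]);st=dict(tool_pos=d["pos"],tcp_rot=d["rot"])
h=cv2.cvtColor(p["image"],cv2.COLOR_RGB2HSV)
m=((h[...,0]>22)&(h[...,0]<33)&(h[...,1]>180)&(h[...,2]>70))
for v in range(95,230,12):
    q=np.nonzero(m[v,240:380])[0]+240
    a=watz(p,st,q.min(),v,.016);b=watz(p,st,q.max(),v,.016);c=(a+b)/2
    print(v,q.min(),q.max(),c[:2].round(4),"w",round(np.linalg.norm(a-b),4),"axis y",round(-.3173+(c[0]-.5438)*.0889,4))
E
```

```text
95 255 364 [ 0.5767 -0.3145] w 0.061 axis y -0.3144
107 255 364 [ 0.5698 -0.3151] w 0.0611 axis y -0.315
119 255 364 [ 0.563  -0.3157] w 0.0613 axis y -0.3156
131 256 363 [ 0.5562 -0.3163] w 0.0604 axis y -0.3162
143 256 364 [ 0.5493 -0.3172] w 0.0613 axis y -0.3168
155 256 363 [ 0.5424 -0.3175] w 0.061 axis y -0.3174
167 257 363 [ 0.5355 -0.3184] w 0.0608 axis y -0.318
179 258 363 [ 0.5285 -0.3193] w 0.0606 axis y -0.3187
191 258 362 [ 0.5215 -0.3196] w 0.0605 axis y -0.3193
203 259 361 [ 0.5143 -0.3202] w 0.0598 axis y -0.3199
215 259 361 [ 0.507  -0.3208] w 0.0604 axis y -0.3206
227 260 361 [ 0.4996 -0.3218] w 0.0603 axis y -0.3212
```

Emit:
play_rows(slide=[[0,-0.1,1.2],[0,-0.2,2.5],[0,-0.2,3.4],[0,-0.2,4.0],[0,-0.2,4.2],[0,-0.2,4.4],[0,-0.2,4.55],[0,-0.2,4.7],[0,-0.2,4.8],[0,-0.2,4.8],[0,-0.2,4.8]], delta_rot=[[0,0,0],[0,0,0],[0,0,0],[0,0,0],[0,0,0],[0,0,0],[0,0,0],[0,0,0],[0,0,0],[0,0,0],[0,0,0]])

```text
time: 14.68
tool_pos: [0.4861, -0.3225, 0.0437]
tcp_rot: [3.138, 0.137, 0.003]
wrist_force: [0.3, -1.0, -5.0]
width: 0.525
```

```bash
cat > ff.py <<'E'
from h import *
F=[];
for i in range(6):
    read_camera("side"); F.append(read_state()["wrist_force"])
c,s=np.cos(.0887),np.sin(.0887)
f=np.mean(F,0);print("F lane x,y,z",round(f[0]*c+f[1]*s,2),round(-f[0]*s+f[1]*c,2),f[2].round(2))
q=read_state()["tool_pos"]-np.array([.5438,-.3173,0]);print("hub in lane mm: x",round((q[0]*c+q[1]*s)*1e3,2),"y",round((-q[0]*s+q[1]*c)*1e3,2))
to([0.486,-0.322,0.0435],0.0887)
to([0.5558,-0.3160,0.0435],0.0887)
E
python3 ff.py
```

```text
F lane x,y,z 0.22 -0.19 -4.52
hub in lane mm: x -57.92 y -0.0
pos [ 0.4861 -0.3224  0.0436] t 14.98 slide [-0.01 -0.04  0.01] drot [ 0.0004 -0.0018 -0.0014] F [ 0.08  0.03 -4.38] w 0.52
pos [ 0.4861 -0.3224  0.0436] t 14.98 slide [ 7.   -0.03  0.02] drot [ 0.0004 -0.0018 -0.0014] F [ 0.08  0.03 -4.38] w 0.52
```

Emit:
play_rows(slide=[[0,0,0.05],[0,0,0.1],[0,0,0.15],[0,0,0.2],[0,0,0.2],[0,0,0.2]], delta_rot=[[0,0,0],[0,0,0],[0,0,0],[0,0,0],[0,0,0],[0,0,0]])

```text
time: 15.48
tool_pos: [0.4861, -0.3225, 0.0418]
tcp_rot: [3.138, 0.137, 0.003]
wrist_force: [-1.8, 0.6, 0.0]
width: 0.521
```

```bash
python3 ff.py
```

```text
F lane x,y,z -1.32 0.54 0.1
hub in lane mm: x -57.93 y -0.03
pos [ 0.4861 -0.3225  0.0417] t 15.78 slide [-0.01 -0.05 -0.18] drot [ 0.0004 -0.0018 -0.0014] F [-1.18  1.16  0.67] w 0.521
pos [ 0.4861 -0.3225  0.0417] t 15.78 slide [ 7.   -0.04 -0.17] drot [ 0.0004 -0.0018 -0.0014] F [-1.18  1.16  0.67] w 0.521
```

The bed now carries the full weight and the wrist reads about 0. Sliding along the lane, stopping short of the buffer first.

Emit:
play_rows(slide=[[0.3,0,0],[0.7,0,0],[1.2,0,0],[1.7,0,0],[2.2,0,0],[2.7,0,0],[3.2,0,0],[3.6,0,0],[4.0,0,0],[4.2,0,0],[4.2,0,0]], delta_rot=[[0,0,0],[0,0,0],[0,0,0],[0,0,0],[0,0,0],[0,0,0],[0,0,0],[0,0,0],[0,0,0],[0,0,0],[0,0,0]])

```text
time: 16.7
tool_pos: [0.5288, -0.3187, 0.0418]
tcp_rot: [3.138, 0.137, 0.005]
wrist_force: [-0.6, -0.9, 0.0]
width: 0.523
```

```bash
python3 ff.py
```

```text
F lane x,y,z 0.48 0.32 -0.59
hub in lane mm: x -15.12 y -0.11
pos [ 0.5288 -0.3188  0.0421] t 17.0 slide [-4.29 -0.05 -0.16] drot [ 0.0007 -0.0036 -0.002 ] F [ 1.44  0.29 -0.77] w 0.524
pos [ 0.5288 -0.3188  0.0421] t 17.0 slide [ 2.72 -0.04 -0.13] drot [ 0.0007 -0.0036 -0.002 ] F [ 1.44  0.29 -0.77] w 0.524
```

No lateral force; in the narrow part now. On to about 2 mm before the seat, then 0.5 mm steps.

Emit:
play_rows(slide=[[0.3,0,0],[0.6,0,0],[0.9,0,0],[1.2,0,0],[1.5,0,0],[1.8,0,0],[2.1,0,0],[2.3,0,0],[2.4,0,0],[2.4,0,0]], delta_rot=[[0,0,0],[0,0,0],[0,0,0],[0,0,0],[0,0,0],[0,0,0],[0,0,0],[0,0,0],[0,0,0],[0,0,0]])

```text
time: 17.83
tool_pos: [0.5532, -0.3166, 0.0421]
tcp_rot: [3.138, 0.136, 0.007]
wrist_force: [-1.0, -1.1, -0.9]
width: 0.524
```

```bash
python3 ff.py
```

```text
F lane x,y,z -0.73 0.21 -1.38
hub in lane mm: x 9.33 y -0.17
pos [ 0.5531 -0.3166  0.0423] t 18.13 slide [-6.73 -0.05 -0.15] drot [ 0.0009 -0.0046 -0.0022] F [-0.03  0.85 -1.12] w 0.523
pos [ 0.5531 -0.3166  0.0423] t 18.13 slide [ 0.27 -0.04 -0.12] drot [ 0.0009 -0.0046 -0.0022] F [-0.03  0.85 -1.12] w 0.523
```

Emit:
play_rows(slide=[[0.08,0,0],[0.16,0,0],[0.24,0,0],[0.32,0,0],[0.38,0,0],[0.38,0,0]], delta_rot=[[0,0,0],[0,0,0],[0,0,0],[0,0,0],[0,0,0],[0,0,0]])

```text
time: 18.63
tool_pos: [0.556, -0.3164, 0.0421]
tcp_rot: [3.138, 0.136, 0.004]
wrist_force: [-4.7, -0.5, 0.2]
width: 0.525
```

```bash
python3 ff.py
```

```text
F lane x,y,z -5.5 -0.49 0.56
hub in lane mm: x 12.18 y -0.12
pos [ 0.5559 -0.3163  0.0421] t 18.93 slide [-7.02 -0.04 -0.16] drot [ 0.0004 -0.0028 -0.0021] F [-6.18 -1.01  0.21] w 0.524
pos [ 0.5559 -0.3163  0.0421] t 18.93 slide [-0.01 -0.04 -0.14] drot [ 0.0004 -0.0028 -0.0021] F [-6.18 -1.01  0.21] w 0.524
```

Buffer contact at 5.5 N. Pressing slightly further.

Emit:
play_rows(slide=[[0.12,0,0],[0.16,0,0],[0.2,0,0],[0.23,0,0],[0.23,0,0]], delta_rot=[[0,0,0],[0,0,0],[0,0,0],[0,0,0],[0,0,0]])

```text
time: 19.35
tool_pos: [0.5564, -0.3163, 0.042]
tcp_rot: [-3.138, -0.136, 0.001]
wrist_force: [-8.2, -0.7, 1.8]
width: 0.522
```

```bash
python3 ff.py
```

```text
F lane x,y,z -8.01 -0.36 2.5
hub in lane mm: x 12.63 y -0.09
pos [ 0.5564 -0.3163  0.042 ] t 19.65 slide [-7.06 -0.04 -0.15] drot [-0.0004  0.0007 -0.002 ] F [-8.45 -1.44  1.79] w 0.529
pos [ 0.5564 -0.3163  0.042 ] t 19.65 slide [-0.06 -0.03 -0.15] drot [-0.0004  0.0007 -0.002 ] F [-8.45 -1.44  1.79] w 0.529
```

Emit:
play_rows(slide=[[0.2,0,0],[0.25,0,0],[0.3,0,0],[0.34,0,0],[0.34,0,0]], delta_rot=[[0,0,0],[0,0,0],[0,0,0],[0,0,0],[0,0,0]])

```text
time: 20.07
tool_pos: [0.557, -0.3162, 0.042]
tcp_rot: [-3.137, -0.137, 0.01]
wrist_force: [-11.1, -1.7, 4.7]
width: 0.522
```

```bash
python3 ff.py
```

```text
F lane x,y,z -10.78 -0.59 4.79
hub in lane mm: x 13.26 y -0.07
pos [ 0.557  -0.3162  0.0419] t 20.37 slide [-7.13 -0.04 -0.11] drot [-0.0015  0.006  -0.0017] F [-11.15  -1.45   5.1 ] w 0.524
pos [ 0.557  -0.3162  0.0419] t 20.37 slide [-0.12 -0.03 -0.15] drot [-0.0015  0.006  -0.0017] F [-11.15  -1.45   5.1 ] w 0.524
```

Emit:
play_rows(slide=[[0.28,0,-0.05],[0.32,0,-0.1],[0.36,0,-0.12],[0.36,0,-0.12],[0.36,0,-0.12],[0.36,0,-0.12],[0.36,0,-0.12]], delta_rot=[[0,0,0],[0,0.003,0],[0,0.005,0],[0,0.005,0],[0,0.005,0],[0,0.005,0],[0,0.005,0]])

```text
time: 20.95
tool_pos: [0.5572, -0.3162, 0.0421]
tcp_rot: [-3.136, -0.137, 0.012]
wrist_force: [-11.7, -3.7, 0.8]
width: 0.523
```

```bash
python3 ff.py; python3 ml.py w7
```

```text
F lane x,y,z -11.1 -1.76 1.37
hub in lane mm: x 13.39 y -0.08
pos [ 0.5571 -0.3162  0.0421] t 21.25 slide [-7.14 -0.04 -0.08] drot [-0.0027  0.0075 -0.0014] F [-10.76  -1.97   1.96] w 0.521
pos [ 0.5571 -0.3162  0.0421] t 21.25 slide [-0.13 -0.03 -0.14] drot [-0.0027  0.0075 -0.0014] F [-10.76  -1.97   1.96] w 0.521
[ 0.55714265 -0.31619041  0.04213293] [-0.002  0.001 -0.002  0.    -0.001 -0.001] F [-10.76  -1.97   1.96]
lane_ []
seat_ []
mouth_ [(array([312.6, 394.5]), 0.67, array([ 0.485 , -0.3222]))]
buffer_ [(array([312.3, 267.9]), 0.59, array([ 0.5779, -0.3142]))]
```

View pics/w7.png

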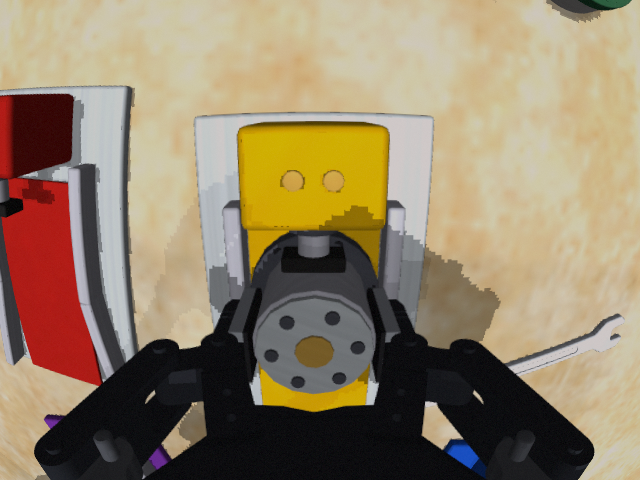

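Hub square on the buffer pad at (313,262), wrist about 11 N held over 0.5 s. Now easing off.

Emit:
play_rows(slide=[[0.2,0,0],[0.1,0,0],[0,0,0],[-0.1,0,0],[-0.18,0,0],[-0.18,0,0],[-0.18,0,0]], delta_rot=[[0,0.003,0],[0,0.007,0],[0,0.007,0],[0,0.007,0],[0,0.007,0],[0,0.007,0],[0,0.007,0]])

```text
time: 22.08
tool_pos: [0.5558, -0.3164, 0.0422]
tcp_rot: [-3.136, -0.137, -0.0]
wrist_force: [-0.8, -0.3, -3.5]
width: 0.523
```

```bash
python3 ff.py
```

```text
F lane x,y,z -0.23 -0.56 -3.21
hub in lane mm: x 12.02 y -0.15
pos [ 0.5558 -0.3164  0.0423] t 22.38 slide [-7.   -0.05 -0.12] drot [-0.0024 -0.0001 -0.0013] F [-0.13  0.12 -3.35] w 0.521
pos [ 0.5558 -0.3164  0.0423] t 22.38 slide [ 0.   -0.04 -0.12] drot [-0.0024 -0.0001 -0.0013] F [-0.13  0.12 -3.35] w 0.521
```

Emit:
play_rows(slide=[[-0.03,0,0.04],[-0.05,0,0.08],[-0.05,0,0.12],[-0.05,0,0.14],[-0.05,0,0.14]], delta_rot=[[0,0,0],[0,0,0],[0,0,0],[0,0,0],[0,0,0]])

```text
time: 22.8
tool_pos: [0.5557, -0.3164, 0.0415]
tcp_rot: [-3.136, -0.137, -0.001]
wrist_force: [-1.2, 2.0, 3.0]
width: 0.528
```

```bash
python3 ff.py
```

```text
F lane x,y,z -0.12 1.92 2.87
hub in lane mm: x 11.94 y -0.2
pos [ 0.5557 -0.3164  0.0412] t 23.1 slide [-6.99 -0.05 -0.23] drot [-0.0022 -0.001  -0.0014] F [0.11 2.34 3.  ] w 0.523
pos [ 0.5557 -0.3164  0.0412] t 23.1 slide [ 0.01 -0.04 -0.23] drot [-0.0022 -0.001  -0.0014] F [0.11 2.34 3.  ] w 0.523
```

Emit:
play_rows(slide=[[-0.02,0,-0.05],[-0.02,0,-0.08],[-0.02,0,-0.08],[-0.02,0,-0.08]], delta_rot=[[0,0,0],[0,0,0],[0,0,0],[0,0,0]])

```text
time: 23.43
tool_pos: [0.5555, -0.3165, 0.0417]
tcp_rot: [-3.136, -0.137, -0.001]
wrist_force: [1.5, 1.4, -1.1]
width: 0.523
```

```bash
python3 ff.py
```

```text
F lane x,y,z 1.59 0.54 -1.21
hub in lane mm: x 11.71 y -0.21
pos [ 0.5555 -0.3165  0.0419] t 23.73 slide [-6.97 -0.06 -0.17] drot [-0.0022 -0.0009 -0.0014] F [ 0.81 -0.04 -1.31] w 0.521
pos [ 0.5555 -0.3165  0.0419] t 23.73 slide [ 0.04 -0.05 -0.16] drot [-0.0022 -0.0009 -0.0014] F [ 0.81 -0.04 -1.31] w 0.521
```

Near-neutral forces, at x = 11.7 mm. Releasing.

Emit:
play_rows(slide=[[0,0,0],[0,0,0],[0,0,0],[0,0,0],[0,0,0],[0,0,0],[0,0,0],[0,0,0]], delta_rot=[[0,0,0],[0,0,0],[0,0,0],[0,0,0],[0,0,0],[0,0,0],[0,0,0],[0,0,0]], hand=0.85)

```text
time: 24.4
tool_pos: [0.5555, -0.3165, 0.0419]
tcp_rot: [-3.136, -0.137, -0.001]
wrist_force: [0.3, -0.0, 1.2]
width: 0.845
```

Emit:
play_rows(slide=[[0,0,-0.5],[0,0,-1.5],[0,0,-3],[0,0,-5],[0,0,-8],[-1,0,-11],[-2,0,-13],[-3,0,-14],[-3,0,-14],[-3,0,-14],[-3,0,-14]], delta_rot=[[0,0,0],[0,0,0],[0,0,0],[0,0,0],[0,0,0],[0,0,0],[0,0,0],[0,0,0],[0,0,0],[0,0,0],[0,0,0]])

```text
time: 25.32
tool_pos: [0.5247, -0.3189, 0.1804]
tcp_rot: [-3.135, -0.136, 0.001]
wrist_force: [0.6, 0.3, -0.7]
width: 0.848
```

```bash
python3 ml.py w8; python3 - <<'E'
from h import *
d=np.load("w8.npz");p=dict(image=d["im"],depth=d["d"],hand_eye=d["he"],fovy=d["k"][0],cx=d["k"][1],cy=d["k"][2]);st=dict(tool_pos=d["pos"],tcp_rot=d["rot"])
q=read_camera("wrist")
for x in landmark_of("hub",q)[:2]: print(x,watz(q,st,*x["at"],.014))
print("pred seat-lid px",wproj(p,st,[.5558,-.3162,.068]))
E
```

```text
[ 0.52472838 -0.31886742  0.1803597 ] [ 0.005  0.02   0.005 -0.002  0.001  0.   ] F [ 0.65  0.26 -0.73]
lane_ [(array([312. , 258.3]), 0.52, array([ 0.4758, -0.3212]))]
seat_ []
mouth_ [(array([311.4, 258.4]), 0.64, array([ 0.4822, -0.3202]))]
buffer_ [(array([311.1, 151.2]), 0.72, array([ 0.5769, -0.3122])), (array([ 11.1, 197.4]), 0.56, array([ 0.5246, -0.0241])), (array([142. , 159.2]), 0.44, array([ 0.5635, -0.1797]))]
{'at': [314.9, 171.6], 'conf': 0.71} [ 0.55746225 -0.31662165  0.014     ]
pred seat-lid px [313.95767364 185.97970582]
```

View pics/w8.png

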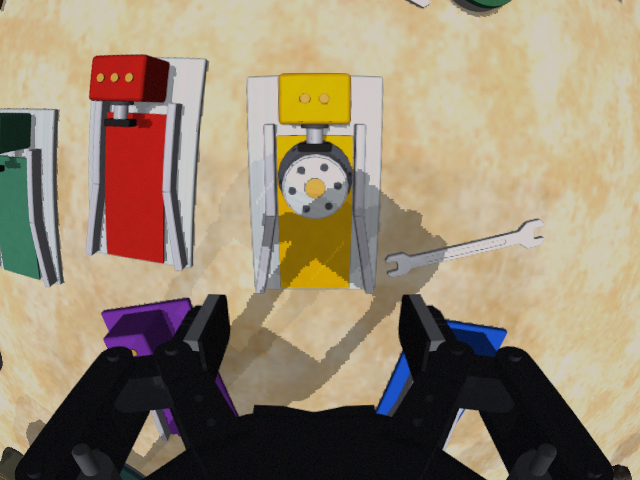

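Hub upright at its yellow seat, lid centre (314.5,187) versus predicted (314,186), touching the buffer and clear of the fingers. I'll hand it in.

```bash
python3 - <<'E'
from h import *
F=[]
for i in range(8):
    p=read_camera("top"); F.append(read_state()["wrist_force"][2])
print(np.mean(F)); print(finish_job())
E
```

```text
-0.15686991659122687
the job is handed in; nothing more can be done
None
```

I weighed the hub, seated it in the yellow lane, pressed it on the buffer, and handed the job in after about 26 s. No verdict is reported.

- **Weighing:** held still in the air with its underside about 12 cm up, the hub pulled with about 5.3 N. The empty gripper read −0.16 N afterwards, so the mass is about 0.53–0.57 kg, which makes it filled and puts it in the yellow lane.
- **Placing:** I set it down on the mouth point until the bed carried its whole weight. It then slid to the buffer with under 2 N sideways at the checks, so no sign of jamming.
- **Pressing:** the wrist read about 11 N for roughly half a second. Bed friction is included, so the buffer itself probably saw 8–11 N. I then eased off to near zero force and released.
- **Last checks:** the final wrist picture shows the hub upright and touching the buffer. Its lid centre was about 1 pixel (roughly 1 mm) from where the seat should put it. The fingers were clear of everything.
- **What was not fully settled:** wrist force was noisy at about ±0.5 N per reading. The networks sometimes marked the purple and blue look-alikes as lanes; I ruled those out by colour and position. I saw no bystander move, but I did not measure their positions again at the end.

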